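# Put a flat battery away in the child-proof battery jar

### The job

Put the flat battery that stands on the table away in the old-battery jar, the amber one leaning forward in its wooden stand. Its white cap is child-resistant: press it down hard against its spring and turn it anticlockwise while it is down, then pull it off and lay it right way up on the chopping board. Then drop the battery into the open jar, and leave everything else on the table as it is.

Things in the scene. Friction and masses are not known exactly. Their poses are not given: they have to be found in the camera images.
- jar_stand: Fixed light-wood stand, 130 long (x) by 100 wide (y), edges up to 105 high; origin on the table under the middle of its foot board, z up. The amber jar is fixed in it and leans 28 degrees from vertical towards the stand's own -x side, which faces the robot, turned a little to its right (stand yaw 0.25 to 0.95).
- battery_jar: The fixed amber jar: body 72 across, 80 high, then a shoulder and a neck 43 across with three bayonet hooks out to 50 across. Origin at the centre of its underside; z is the jar's axis, up and out of the mouth, 28 degrees from vertical; y is level. Two old batteries lie on its inner floor.
- jar_mouth (a point): Centre of the jar's round mouth, 116 from the jar's underside along its axis; axes as battery_jar. The mouth is 37 inside, ringed by a white sprung sealing ring 42 across; the inner floor is 112 below it. The shoulder is 28 below it. The cap covers it at the start (underside 21 below it).
- cap: White ribbed round cap, 58 across, 24 high, 30 g, latched on the jar's neck and leaning with it; origin at the centre of its open underside, z out through its flat top. Straight sides, to be gripped across the 58 on the upper 18; room for fingers all round. Set down right way up it stands on its open rim.
- cap_top (a point): Centre of the cap's flat top, 24 from its underside; z out of the cap, along the jar's axis while on the jar. Off the latch, the cap lifts freely along the jar's axis and is clear of the neck after 22.
- seal (a joint): Spring under the cap: how far (m) the cap is pressed down from its latched rest, 0 at the start. It pushes out with 8 N at 0 and 1 N more for each mm. From 0.0035 (12 N) to the bottom at 0.006 the cap can be turned anticlockwise (seen from above its top): 36 degrees free it, a stop comes at about 90, so turn it 45 to 75. Not pressed, it turns 2 degrees and stays on. -0.001 with no cap.
- board: Pale plastic chopping board, 120 (x) by 165 (y) by 11 thick, lying flat and fixed; origin at the centre of its underside, so its top is 11 above the table.
- flat_battery: Battery, a cylinder 16.5 across and 50 long, 23 g, standing on its end on the table; its own y axis is its length. Origin on its side, 7 off the axis: use battery_mid.
- battery_mid (a point): The middle of the battery, on its axis, 25 from either end; 25 above the table while it stands.
- jar_4: Bystander, to be left alone: small glass jar of nuts with a white lid, 52 across, 85 high; origin at the centre of its underside.
- spice_0: Bystander, to be left alone: spice jar with a black lid, 41 across, 105 high; origin at the centre of its underside.
- mug_1: Bystander, to be left alone: stoneware mug at the back right with a handle, 85 across, 81 high; origin at the centre of its underside.
- mug_2: Bystander, to be left alone: stoneware mug at the front left with a handle, 85 across, 81 high; origin at the centre of its underside.
- tape_roll: Bystander, to be left alone: roll of brown tape, 92 across, 48 high; origin at the centre of its underside.
- tea_light: Bystander, to be left alone: tea light in a metal cup, 38 across, 15 high; origin at the centre of its underside.
- tea_cup: Bystander, to be left alone: blue and white tea cup standing on its rim, 81 across, 68 high; origin at the centre of its underside.
Things that resemble listed ones, but are neither listed nor needed, are in the scene too. There is more than one size of the cap; the one meant has the size given above. What is shaped like the board but blue is not meant.

How it is judged (in metres and radians):
On the way, in this order (a step that is already met when the one before it is completed fails the run):
1. the cap is unlatched and off the jar ((z of cap in the frame of jar_mouth above 0.012 m or distance between cap and jar_mouth above 0.06 m)), for 0.1 s.
2. the cap lies right way up on the chopping board, let go (x of cap in the frame of board between -0.062 and 0.062 m and y of cap in the frame of board between -0.085 and 0.085 m and z of cap in the frame of board between 0.006 and 0.016 m and angle between cap's own z axis and vertical below 0.1 rad and contact force between cap and the fingers below 0.05 N), for 0.2 s.
At the end, for the whole second after the job is handed in: The cap lies at rest on the chopping board, right way up (within 0.1 rad of level, its centre over the board, its rim on the board's top), and the battery lies at rest inside the jar, its middle at least 30 mm below the mouth (x of cap in the frame of board between -0.062 and 0.062 m and y of cap in the frame of board between -0.085 and 0.085 m and z of cap in the frame of board between 0.006 and 0.016 m and angle between cap's own z axis and vertical below 0.1 rad and x of battery_mid in the frame of jar_mouth between -0.036 and 0.036 m and y of battery_mid in the frame of jar_mouth between -0.036 and 0.036 m and z of battery_mid in the frame of jar_mouth between -0.118 and -0.03 m and linear speed of cap below 0.02 m/s and linear speed of flat_battery below 0.05 m/s); the robot touches nothing.
It fails at once if one of the other things on the table is shifted by more than 25 mm (distance of any of jar_4, spice_0, mug_1, mug_2, tape_roll, tea_light, tea_cup from where it was at the start of the episode above 0.025 m).
It fails at once if one of the other things is tipped over (angle between any of jar_4, spice_0, mug_1, mug_2, tape_roll, tea_light, tea_cup's own z axis and vertical above 0.5 rad).
It also fails if it takes over 61 s, if anything falls off the work surface, if the arm or the gripper's body presses on something with over 40 N, if the wrist force passes 120 N, or if a joint passes its speed limit or range.

### The arm

A 6-joint arm with a two-finger parallel gripper is mounted at the origin on a cart in front of the work surface, level with it; the furniture and walls round the work are solid. World frame = base frame: x ahead of the robot, y to its left, z up, the work surface at z = 0. Lengths are in m, angles in degrees, forces in N, time in s.
With the tool pointing down it reaches from about 0.375 to 0.75 m from the base axis. Payload 9 kg.
Tool frame: the origin (TCP) lies where the fingers leave the gripper's body, on its centre line; the fingertips stand 73 mm ahead of it and the grasp point (between the pads) lies 54 mm ahead of it (robot.tip_reach is the distance from the TCP to the fingertips, in m); z points along the fingers, y is the line along which they close (so a half turn about z gives the same grasp; the last joint's range is limited). The gripper opens to 85 mm and grips with 20 to 120 N. Pads are 22 mm wide; open, the fingers measure 114 mm over their backs; the gripper's body (76 mm by 85 mm) begins 54 mm behind the grasp point. The pads swing forward as they close: fully open they stand 13 mm farther back than shut.
Start: joints at [64.647, 5.964, 5.575, 89.605, 0, 77.527], TCP at [0.134, 0.585, 0.304] pointing down, gripper open.
Joint ranges: [-171.21, 171.21], [-48.23, 106.86], [-62.78, 66.21], [-105.2, 120.99], [-86.42, 89.51], [-180, 180]. Speed limits (degrees/s): [127.2, 127.2, 147.25, 180, 180, 180].

### API

Orientations are given as [roll, pitch, yaw] about the fixed x, y, z axes, in that order (R = Rz(yaw) Ry(pitch) Rx(roll)).
In Python, from plant import robot gives the robot as it stands. Calls block until the motion is done:
- robot.move_pose(position, orientation): joint-space move of the TCP to a pose.
- robot.line_to(position, vel=0.15, rotation=None, guard=None): straight line of the TCP; rotation=None keeps the orientation; vel is the mean speed in m/s. With guard (N) it stops when the force on the tool has changed by that much, and returns True; else False.
- robot.goto_joints(angles): joint-space move.
- robot.set_gripper(opening): finger opening in m; the grip force is fixed at half the most; returns when the fingers have stopped.
- robot.pause(seconds).
- robot.ik(position, orientation): joint angles nearest the present ones, or None.
- robot.observe(): the state.
- robot.grab_frame(name): name is "scene" or "top"; returns the picture (400x640x3 uint8, blue, green, red); there is no depth.
- robot.get_calibration(name): a dict with "vertical_fov" (degrees; the focal length in pixels is half the picture's height over the tangent of half this angle, whatever the lens; pixels are square), "cx", "cy" (the principal point, pixels), "rvec" (rotation vector, rad) and "tvec" (3), from world to camera coordinates, as OpenCV has them. Camera axes: x right, y down, z forward; pixel columns grow to the right and rows downward; lengths in m; the calibration is good to about 2 mm. A picture is of the moment at which its call begins. get_calibration takes no time and is no camera call.
A pose or a line that the arm cannot do raises robot.IKError and nothing moves.
- robot.job_done(): hands the job in; it is judged then, once.
The state is a dict: "time": time; "q": joint angles; "qvel": joint speeds; "joint_torque": joint torques, N m; "tool_pos": TCP position; "tcp_rot": TCP orientation; "ft_force": force on the tool from outside, world axes, zero at the start; "torque": the same for the moment, N m; "gripper_width": finger opening in m; "gripper_force": force on a finger pad.
Only numpy, scipy, OpenCV 4.12 (cv2) and the standard library are available. Lean on these libraries where they do the work, as an engineer would, in place of code of your own. Each camera call takes 0.05 s, during which the arm holds its last target. There are 200 camera calls.

## Working session

There is one attempt and no reset: what is moved stays moved. The work goes in short steps, each a Python script; the robot and the scene stay as the last script left them, time stands still between calls to the robot, and variables do not carry over. Pictures are saved under pics/ and viewed, at most 10 in all, crops included, and the job is handed in when it is done.

```bash
mkdir -p pics; ls
python3 - <<'E'
from plant import robot
import cv2,numpy as np
for n in("scene","top"):
    im=robot.grab_frame(n);cv2.imwrite(f"pics/{n}0.png",im)
    c=robot.get_calibration(n);print(n,c)
    R=cv2.Rodrigues(np.array(c["rvec"],float))[0];print(-R.T@np.array(c["tvec"]).ravel())
print(robot.observe()["time"],robot.tip_reach)
E
```

```text
pics
scene {'vertical_fov': 57.75815167475765, 'cx': 316.150998887128, 'cy': 193.432806725756, 'rvec': array([ 2.15878422, -1.2557028 ,  0.48386893]), 'tvec': array([-0.37432709,  0.34540001,  1.42269097])}
[-0.40438411 -0.63014737  1.31257736]
top {'vertical_fov': 42.79345697237556, 'cx': 327.2655103799929, 'cy': 194.07657986686522, 'rvec': array([ 1.63828429, -2.17376967,  0.63179018]), 'tvec': array([0.0131456 , 0.50451955, 1.69506774])}
[-0.47345936  0.13493505  1.69870427]
0.1 0.0726
```

View pics/scene0.png

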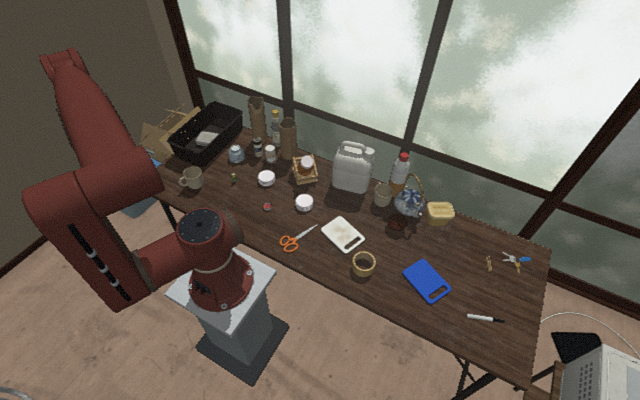

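View pics/top0.png

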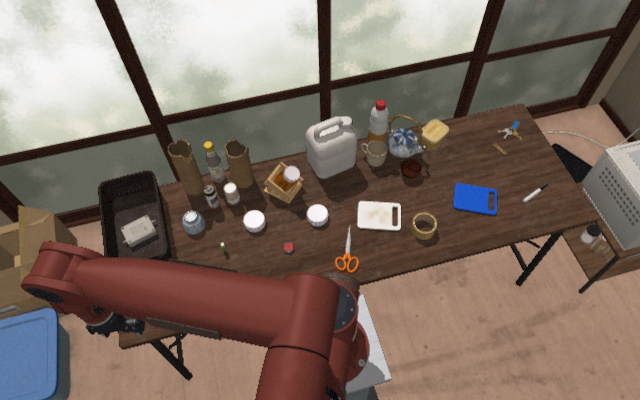

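Scene shows the stand with the jar at (306,168) in scene and (286,182) in top; the white board is at (343,234) and (379,216), and a thin standing object at (234,180) and (224,250).

Lookalikes:
- **Cap:** on-jar cap at top (292,174), loose white lids at (254,221) and (317,215), jar_4's lid at (231,187).
- **Board:** white (379,216), blue (475,199).
- **Battery:** standing (224,250), loose item at (500,148).

By the description I choose the cap on the amber jar, the white board and the standing battery, and check them in a close crop.

```bash
cat > h.py <<'E'
import numpy as np,cv2
from plant import robot
class Cam:
    def __init__(s,n):
        c=robot.get_calibration(n);s.R=cv2.Rodrigues(np.array(c["rvec"],float))[0];s.t=np.array(c["tvec"],float).ravel()
        s.f=200/np.tan(np.radians(c["vertical_fov"]/2));s.cx,s.cy=c["cx"],c["cy"];s.o=-s.R.T@s.t
    def ray(s,p):
        d=s.R.T@np.array([(p[0]-s.cx)/s.f,(p[1]-s.cy)/s.f,1]);return d/np.linalg.norm(d)
    def plane(s,p,z):
        d=s.ray(p);return s.o+d*(z-s.o[2])/d[2]
    def proj(s,X):
        c=s.R@np.asarray(X)+s.t;return np.array([s.cx+s.f*c[0]/c[2],s.cy+s.f*c[1]/c[2]])
S,T=Cam("scene"),Cam("top")
def tri(ps,pt):
    a,b=S.ray(ps),T.ray(pt);k=np.linalg.lstsq(np.c_[a,-b],T.o-S.o,rcond=None)[0]
    A,B=S.o+k[0]*a,T.o+k[1]*b;return (A+B)/2,np.linalg.norm(A-B)
E
python3 - <<'E'
from h import *
s,t=cv2.imread("pics/scene0.png"),cv2.imread("pics/top0.png")
z=lambda im,x,y,w,h,k:cv2.resize(im[y:y+h,x:x+w],None,fx=k,fy=k,interpolation=cv2.INTER_CUBIC)
a=z(t,180,150,160,120,5)
cv2.imwrite("pics/ct.png",a)
b=z(s,220,135,130,90,6);cv2.imwrite("pics/cs.png",b)
for n,ps,pt in [("cap",(307,161),(292,174)),("batt",(234,180),(224,250)),("board",(343,234),(379,216))]:print(n,tri(ps,pt))
for p in[(254,221),(317,215),(289,247),(425,226),(410,170),(231,187),(211,197),(193,222),(224,250)]:print(p,T.plane(p,0.0).round(3))
E
```

```text
cap (array([ 0.62060876, -0.02708822,  0.14164647]), np.float64(0.009968207024198542))
batt (array([0.44941103, 0.28222882, 0.00739655]), np.float64(0.005883333437561154))
board (array([ 0.43367576, -0.31639125,  0.0010885 ]), np.float64(0.009778025512972098))
(254, 221) [0.541 0.152 0.   ]
(317, 215) [ 0.499 -0.087  0.   ]
(289, 247) [0.395 0.049 0.   ]
(425, 226) [ 0.339 -0.468  0.   ]
(410, 170) [ 0.599 -0.507  0.   ]
(231, 187) [0.72  0.209 0.   ]
(211, 197) [0.695 0.294 0.   ]
(193, 222) [0.601 0.378 0.   ]
(224, 250) [0.45  0.283 0.   ]
```

View pics/ct.png

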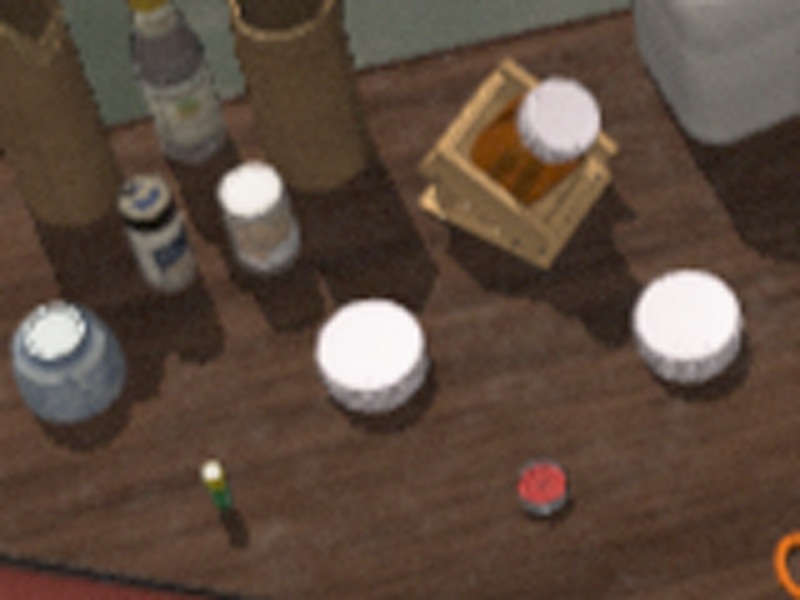

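View pics/cs.png

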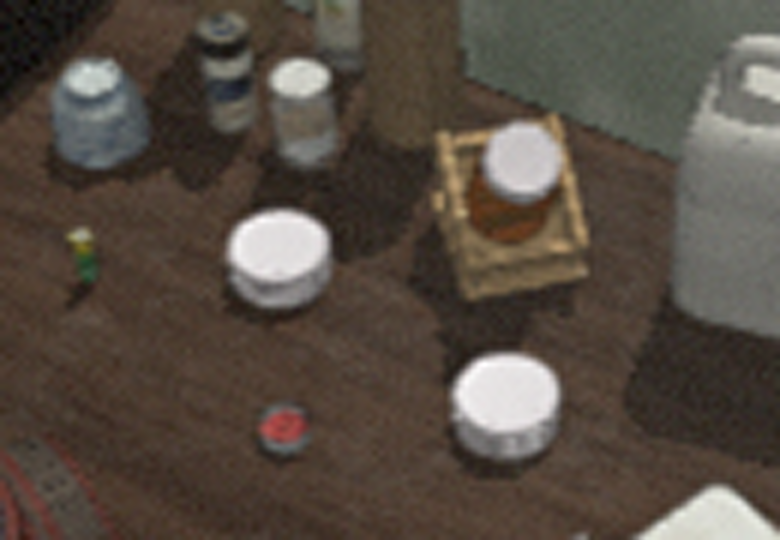

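The crops confirm it. The ribbed cap on the amber jar is at top (292,174) and scene (307,162), and the loose wider caps (254,221) and (317,215) stay alone. The standing yellow/green battery is at top (223,247) and scene (234,178), with the tea light at top (289,247). Now the fine measurement with averaged frames.

```bash
cat >> h.py <<'E'
def avg(n,k=4): return np.mean([robot.grab_frame(n).astype(float) for _ in range(k)],0).astype(np.uint8)
def blob(im,mask,p,r,k=4):
    """biggest blob of mask(hsv) within r px of p, at k-fold size: centroid px, ellipse, area"""
    x,y=p[0]-r,p[1]-r
    c=cv2.resize(im[y:y+2*r,x:x+2*r],None,fx=k,fy=k,interpolation=cv2.INTER_CUBIC)
    m=mask(cv2.cvtColor(c,cv2.COLOR_BGR2HSV).astype(int)).astype(np.uint8)
    cs=cv2.findContours(m,0,cv2.CHAIN_APPROX_NONE)[0];b=max(cs,key=cv2.contourArea)
    u=lambda q:(np.asarray(q,float)+.5)/k-.5+np.array([x,y])
    M=cv2.moments(b);e=cv2.fitEllipse(cv2.convexHull(b))
    return dict(c=u((M["m10"]/M["m00"],M["m01"]/M["m00"])),e=u(e[0]),ax=np.array(e[1])/k,ang=e[2],cont=u(b[:,0]),area=M["m00"]/k/k)
white=lambda h:(h[...,1]<60)&(h[...,2]>140)
E
python3 - <<'E'
from h import *
s,t=avg("scene"),avg("top");cv2.imwrite("pics/s1.png",s);cv2.imwrite("pics/t1.png",t)
a=blob(s,white,(307,162),14);b=blob(t,white,(292,174),14)
for q in(a,b):print("cap",q["c"],q["e"],q["ax"],q["ang"],q["area"])
X,err=tri(a["e"],b["e"]);print("captop",X,err,"size",a["ax"]*np.linalg.norm(X-S.o)/S.f,b["ax"]*np.linalg.norm(X-T.o)/T.f)
for cam,im,p in((S,s,(343,234)),(T,t,(379,216))):
    q=blob(im,white,p,36);P=np.array([cam.plane(c,0.011)[:2] for c in q["cont"]],np.float32)
    print("board",cv2.minAreaRect(P),q["area"])
col=lambda h:(h[...,1]>100)&(h[...,0]>18)&(h[...,0]<85)&(h[...,2]>60)
for cam,im,p in((S,s,(234,179)),(T,t,(223,248))):
    q=blob(im,col,p,12);c=q["cont"];print("batt",q["c"],q["area"],c.min(0),c.max(0),cam.plane(q["c"],0.022))
k=10
for n,im,x,y in(("s",s,286,146),("t",t,258,156)):
    cv2.imwrite(f"pics/z{n}.png",cv2.resize(im[y:y+56,x:x+56],None,fx=k,fy=k,interpolation=cv2.INTER_CUBIC))
cv2.imwrite("pics/z.png",np.hstack([cv2.resize(cv2.imread(f"pics/z{n}.png"),(400,400)) for n in"st"]))
E
```

```text
cap [306.77836669 160.95633614] [306.76621056 160.91703796] [12.13339329 13.09667587] 102.33875274658203 118.65625
cap [291.5874142  172.99597494] [291.42146301 173.26809788] [15.9031496  16.25782394] 102.64627075195312 186.65625
captop [ 0.62315551 -0.02542496  0.14090894] 0.0069108657893291745 size [0.05593439 0.06037508] [0.05956549 0.06089393]
board ((0.4343545138835907, -0.31501710414886475), (0.16641169786453247, 0.12207799404859543), 69.58783721923828) 877.125
board ((0.4287029206752777, -0.31284254789352417), (0.16742970049381256, 0.12401227653026581), 69.63348388671875) 1174.5
batt [233.26172922 176.23201519] 11.65625 [230.375 173.125] [235.375 179.375] [0.46130904 0.29084205 0.022     ]
batt [223.10074498 247.08393971] 15.03125 [220.125 243.125] [224.875 250.875] [0.45086669 0.28248826 0.022     ]
```

View pics/z.png

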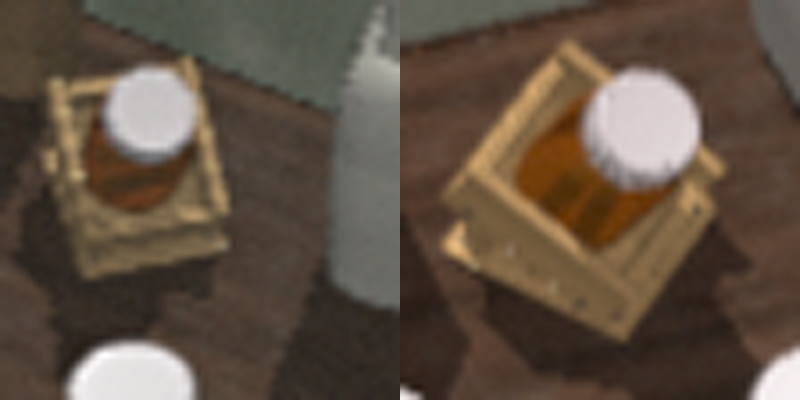

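The zoom shows the cap disc nearly face-on in both views. The stand's front edge in the scene crop runs (85,275)→(228,245), and its side rails in the top crop run (450,195)→(570,45) and (630,335)→(715,205). The two views disagree by about 7 mm, which suggests lens distortion, so I check that with shared points.

```bash
cat > fit.py <<'E'
from h import *
from scipy.optimize import least_squares
s,t=cv2.imread("pics/s1.png"),cv2.imread("pics/t1.png")
red=lambda h:((h[...,0]<8)|(h[...,0]>170))&(h[...,1]>110)&(h[...,2]>70)
blue=lambda h:(h[...,0]>105)&(h[...,0]<130)&(h[...,1]>150)
pts=[]
for mk,ps,pt,r,z in[(white,(266,178),(254,220),13,None),(white,(304,202),(317,214),13,None),(red,(267,207),(289,247),8,.015),(red,(403,156),(380,105),8,None)]:
    a,b=blob(s,mk,ps,r),blob(t,mk,pt,r);pts.append((a["c"],b["c"],z));print(a["c"],b["c"],a["area"],b["area"])
for mk,ps,pt in[(white,(343,234),(379,216)),(blue,(427,282),(475,199))]:
    A,B=[cv2.boxPoints(cv2.minAreaRect(np.array([c.plane(p,.011)[:2] for p in blob(i,mk,q,36)["cont"]],np.float32))) for c,i,q in((S,s,ps),(T,t,pt))]
    print(A,B)
    for x in A:
        y=B[np.argmin(np.linalg.norm(B-x,axis=1))];pts.append((S.proj([*x,.011]),T.proj([*y,.011]),.011))
def und(c,p,k):
    K=np.array([[c.f,0,c.cx],[0,c.f,c.cy],[0,0,1.]]);return cv2.undistortPoints(np.array([[p]],float),K,np.array([k,0,0,0,0.]),P=K)[0,0]
def res(v):
    r=[]
    for a,b,z in pts:
        a,b=und(S,a,v[0]),und(T,b,v[1])
        if z is None: r.append(tri(a,b)[1]/.7)
        else: r+=list((S.plane(a,z)-T.plane(b,z))[:2])
    return np.array(r)*1e3
print(res([0,0]).round(1))
o=least_squares(res,[0,0],loss="soft_l1",f_scale=2);print(o.x,o.fun.round(1),np.linalg.pinv(o.jac.T@o.jac).diagonal()**.5)
a,b=np.array([306.77,160.92]),np.array([291.45,173.2])
X=tri(und(S,a,o.x[0]),und(T,b,o.x[1]));print("cap",X)
for v in(0,0),o.x:
  # stand y direction (scene front bottom edge) and x direction (top view rails)
  q=lambda c,p,z:c.plane(und(c,p,v[0 if c is S else 1]),z)
  f=lambda x,y,o:np.array([o[0]+x*56/400-.5,o[1]+y*56/400-.5])
  for c,p1,p2,z,oo in[(S,(85,275),(228,245),.0,(286,146)),(T,(50,195),(170,45),.1,(258,156)),(T,(50,195),(230,335),.02,(258,156)),(T,(230,335),(315,205),.1,(258,156)),(T,(170,45),(320,170),.1,(258,156)),(S,(50,80),(190,60),.1,(286,146)),(S,(190,60),(228,210),.1,(286,146))]:
    d=q(c,f(*p2,oo),z)-q(c,f(*p1,oo),z);print(np.linalg.norm(d).round(3),np.degrees(np.arctan2(d[1],d[0])).round(1),end="; ")
  print()
E
python3 fit.py
```

```text
[265.9128742  175.63754625] [253.45907845 219.20397478] 154.84375 325.03125
[304.11757178 200.70305573] [317.02858285 213.33025432] 197.375 325.625
[266.888125   205.65916667] [287.91474695 246.37639616] 25.0 59.6875
[403.57811983 156.02217809] [380.3295427  104.48477681] 62.9375 85.875
[[ 0.3481285  -0.37170964]
 [ 0.46254098 -0.4142869 ]
 [ 0.52058053 -0.25832456]
 [ 0.40616804 -0.2157473 ]] [[ 0.34143826 -0.36974436]
 [ 0.45769796 -0.41290367]
 [ 0.5159676  -0.25594074]
 [ 0.39970788 -0.21278143]]
[[ 0.3081575  -0.7455033 ]
 [ 0.41630822 -0.80302143]
 [ 0.49422276 -0.65651953]
 [ 0.38607204 -0.5990014 ]] [[ 0.3005084  -0.7405201 ]
 [ 0.40944263 -0.79929507]
 [ 0.487779   -0.6541053 ]
 [ 0.37884477 -0.59533036]]
[ 8.6  8.4  4.6 -2.3  9.   6.7 -2.   4.8 -1.4  4.6 -2.4  6.5 -3.   7.6
 -5.   6.9 -3.7  6.4 -2.4  7.2 -3.7]
[4.20611863 6.73381765] [ 3.5  7.7  1.7  3.5  8.5  1.3 -2.5  3.8  1.2  4.8 -0.6  4.7 -2.  -0.9
 -7.7  3.6  2.1  5.   4.1  2.5 -3.5] [0.58601844 0.98260878]
cap (array([ 0.61868258, -0.02980236,  0.14013209]), np.float64(0.0066027058631008976))
0.102 -44.0; 0.114 -46.8; 0.139 -147.4; 0.091 -43.2; 0.118 -150.5; 0.096 -48.0; 0.142 -140.4; 
0.101 -43.6; 0.105 -45.1; 0.123 -150.2; 0.088 -42.2; 0.104 -151.0; 0.091 -46.7; 0.131 -140.0;
```

The offset between views is a constant (6,−3) mm, so it is a pose bias rather than distortion. The stand's level edges give yaw ≈ 44.5°. I plan the grip poses, hover above the cap and use the gripper itself to settle the bias.

```bash
cat >> h.py <<'E'
from scipy.spatial.transform import Rotation as Ro
YAW=np.radians(44.5);L=np.radians(28)
AX=np.array([-np.cos(YAW)*np.sin(L),-np.sin(YAW)*np.sin(L),np.cos(L)]);LY=np.array([-np.sin(YAW),np.cos(YAW),0])
CAP=np.array([.6232,-.0254,.141])
def rpy(phi,a=AX,h=LY):
    p=np.radians(phi);y=np.cos(p)*h+np.sin(p)*np.cross(a,h);return Ro.from_matrix(np.c_[np.cross(y,-a),y,-a]).as_euler("xyz",degrees=True)
E
python3 - <<'E'
from h import *
q0=robot.observe()["q"]
for phi in range(-180,180,30):
    r=[robot.ik(CAP+AX*d,rpy(phi)) for d in(.052,.15)]
    print(phi,[None if x is None else np.round(x).astype(int).tolist() for x in r])
for yaw in range(-180,180,45):
    x=robot.ik([.4315,-.314,.15],[180,0,yaw]);print(yaw,None if x is None else np.round(x).astype(int))
E
```

```text
-180 [[-26, -7, -22, 65, 26, 111], [-31, -12, -18, 77, 27, 106]]
-150 [[-26, -7, -22, 65, 26, 81], [-31, -12, -18, 77, 27, 76]]
-120 [[-26, -7, -22, 65, 26, 51], [-31, -12, -18, 77, 27, 46]]
-90 [[-26, -7, -22, 65, 26, 21], [-31, -12, -18, 77, 27, 16]]
-60 [[-26, -7, -22, 65, 26, -9], [-31, -12, -18, 77, 27, -14]]
-30 [[-26, -7, -22, 65, 26, -39], [-31, -12, -18, 77, 27, -44]]
0 [[-26, -7, -22, 65, 26, -69], [-31, -12, -18, 77, 27, -74]]
30 [[-26, -7, -22, 65, 26, -99], [-31, -12, -18, 77, 27, -104]]
60 [[-26, -7, -22, 65, 26, -129], [-31, -12, -18, 77, 27, -134]]
90 [[-26, -7, -22, 65, 26, -159], [-31, -12, -18, 77, 27, -164]]
120 [[-26, -7, -22, 65, 26, 171], [-31, -12, -18, 77, 27, 166]]
150 [[-26, -7, -22, 65, 26, 141], [-31, -12, -18, 77, 27, 136]]
-180 [-50  -4 -20  73   0 -50]
-135 [-50  -4 -20  73   0 -95]
-90 [ -50   -4  -20   73    0 -140]
-45 [-50  -4 -20  73   0 175]
0 [-50  -4 -20  73   0 130]
45 [-50  -4 -20  73   0  85]
90 [-50  -4 -20  73   0  40]
135 [-50  -4 -20  73   0  -5]
```

Run:
```python
from h import *
robot.move_pose([.45,-.05,.32],[180,0,45]); robot.move_pose(CAP+AX*.13,rpy(-180))
o=robot.observe();print(o["time"],o["tool_pos"],o["ft_force"])
s,t=avg("scene",2),avg("top",2);cv2.imwrite("pics/s2.png",s);cv2.imwrite("pics/t2.png",t)
p=np.array(o["tool_pos"]);w=o["gripper_width"];print(w)
Y=Ro.from_euler("xyz",rpy(-180),degrees=True).as_matrix()[:,1]
out=[]
for c,im in((S,s),(T,t)):
    u0=c.proj(p).astype(int)-32;k=6
    z=cv2.resize(im[u0[1]:u0[1]+64,u0[0]:u0[0]+64],None,fx=k,fy=k,interpolation=cv2.INTER_CUBIC)
    for X,col in[(p,(0,255,0))]+[(p-AX*.06+i*Y*w/2,(255,255,0)) for i in(-1,1)]+[(p-AX*.06+i*Y*.057,(255,0,255)) for i in(-1,1)]+[(CAP,(0,0,255))]:
        v=((c.proj(X)-u0+.5)*k).astype(int);cv2.circle(z,tuple(map(int,v)),4,col,1)
    out.append(z)
cv2.imwrite("pics/h.png",np.hstack(out))
```

```text
3.6917 [ 0.57917869 -0.06781003  0.25605983] [-0.02615028 -0.09773886  0.35033922]
0.08532043671593455
```

View pics/h.png

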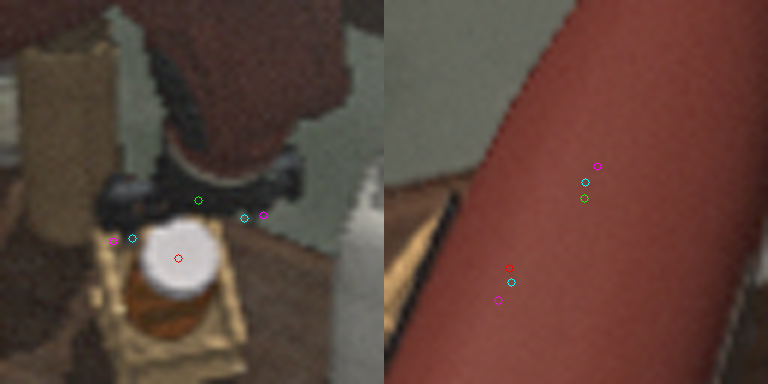

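The scene half shows the gripper (dark, knuckles at crop (100,200)–(300,180)) centred over the cap at (180,258), close to the projection. The arm hides the top view, so I settle the last millimetres by touch: poke the top, then feel both sides along two directions.

```bash
cat >> h.py <<'E'
def st(): 
    o=robot.observe();return np.array(o["tool_pos"]),np.array(o["ft_force"]),o["time"]
def feel(C,phi,top):
    """centre C moved to the middle between touches along the closing line"""
    r=rpy(phi);Y=Ro.from_euler("xyz",r,degrees=True).as_matrix()[:,1];P=C+AX*top
    robot.line_to(P,vel=.1,rotation=r);hit=[]
    for d in(1,-1):
        g=robot.line_to(P+d*.014*Y,vel=.025,guard=3);hit.append((st()[0]-P)@Y);print(phi,d,g,hit[-1].round(4))
        robot.line_to(P,vel=.06)
    return C+Y*np.mean(hit)
E
python3 - <<'E'
from h import *
robot.set_gripper(0.0)
p0=CAP+AX*.13; f0=st()[1]
g=robot.line_to(CAP+AX*.062,vel=.03,guard=3)
p=st()[0];d=(p-CAP)@AX-robot.tip_reach;print("poke",g,d,st()[1]-f0)
robot.line_to(CAP+AX*.13,vel=.15);robot.set_gripper(.085)
C=CAP+AX*d;np.save("cap.npy",C);print(C,st()[2])
E
```

```text
poke True 0.0055072470213880925 [-2.0009137  -2.47853347  5.07684368]
[ 0.62135589 -0.0272122   0.14586261] 7.5
```

Run:
```python
from h import *
C=np.load("cap.npy")
robot.line_to(C+AX*.085,vel=.15,rotation=rpy(-90));robot.set_gripper(.074)
f=st()[1]
C=feel(C,-90,.051)
robot.line_to(C+AX*.085,vel=.15)
robot.line_to(C+AX*.085,vel=.15,rotation=rpy(-180))
C=feel(C,-180,.051)
np.save("cap.npy",C);print(C,st()[2],st()[1]-f)
```

```text
-90 1 True 0.006
-90 -1 True -0.0103
-180 1 True 0.008
-180 -1 True -0.0081
[ 0.61995931 -0.02846567  0.14486582] 15.3417 [-0.04467102  0.02512803  1.26328945]
```

Side travel is 16.3 and 16.1 mm, as expected for a 58 mm cap, so the centre is now good. Next: grip, press and turn 60°.

Run:
```python
from h import *
C=np.load("cap.npy")
robot.line_to(C+AX*.051,vel=.1)
robot.set_gripper(0.05);p,f,t=st();print("grip",robot.observe()["gripper_width"],robot.observe()["gripper_force"],f,t)
g=robot.line_to(p-AX*.010,vel=.02,guard=20);p1,f1,t=st();print("press",g,(p-p1)@AX,(f1-f)@AX,t)
if (p-p1)@AX>.0035:
    for k in(15,30,45,60):
        robot.line_to(p1,vel=.1,rotation=rpy(-180+k));o=robot.observe();p2,f2,t=st();print(k,(p-p2)@AX,(f2-f)@AX,np.linalg.norm(f2-f),np.array(o["torque"])@AX,t)
```

```text
grip 0.055889147134639175 62.03013751655817 [-4.73916879 -2.38662884  5.48589892] 15.8917
press True 0.005906105516343345 6.723019270015917 16.2917
15 0.004614531988300192 3.929092919256036 4.2077975392831855 0.13102348889603238 16.7083
30 0.004658013575946939 4.81440467899345 4.908416633492124 0.06954368153184713 17.1167
45 0.0046617919816034255 4.729612056221066 4.811110486088577 0.14460099556206454 17.525
60 0.004663753731877426 4.137877459321448 4.31858762826318 0.12421989623995539 17.9333
```

Torque stayed low while pressed, so the cap turned. Pull off along the axis.

Run:
```python
from h import *
p,f,t=st()
g=robot.line_to(p+AX*.012,vel=.04,guard=30);p1,f1,_=st();print(g,(p1-p)@AX,(f1-f)@AX)
if not g:
    robot.line_to(p+AX*.08,vel=.15);o=robot.observe();print(o["gripper_width"],o["gripper_force"],(st()[1]-f)@AX,o["time"])
    a=avg("scene",2);u=S.proj(p).astype(int)-[40,30];cv2.imwrite("pics/p.png",cv2.resize(a[u[1]:u[1]+70,u[0]:u[0]+80],None,fx=6,fy=6,interpolation=cv2.INTER_CUBIC))
```

```text
False 0.011785040329349518 -12.41923518513974
0.056252437969770704 64.07809942960739 -12.366187805022514 19.0167
```

View pics/p.png

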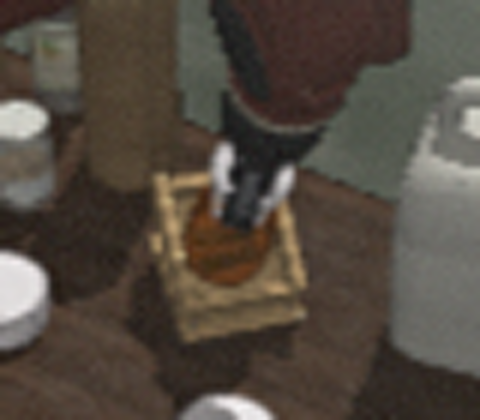

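The cap is in the fingers (white at crop (250,180)) and the jar is open. Take it to the board.

Run:
```python
from h import *
r=[180,0,90];B=np.array([.4315,-.314])
robot.move_pose([*B,.16],r);robot.line_to([*B,.105],vel=.12)
f=st()[1];g=robot.line_to([*B,.078],vel=.03,guard=4);p,f1,t=st();print(g,p,f1-f)
robot.set_gripper(.075);robot.pause(.1);robot.line_to([*p[:2],.2],vel=.2);print(st()[1:])
robot.move_pose([.40,.10,.30],[180,0,90]);print(st()[2])
a,b=avg("scene",2),avg("top",2);cv2.imwrite("pics/s3.png",a);cv2.imwrite("pics/t3.png",b)
z=lambda im,x,y:cv2.resize(im[y:y+70,x:x+70],(400,400),interpolation=cv2.INTER_CUBIC)
cv2.imwrite("pics/b.png",np.vstack([np.hstack([z(a,308,195),z(b,345,180)]),np.hstack([z(a,200,145),z(b,188,215)])])[:, :])
cv2.imwrite("pics/b.png",cv2.resize(cv2.imread("pics/b.png"),(600,600)))
```

```text
True [ 0.43144455 -0.31394389  0.08575129] [-1.37580647  1.69398165  5.85145596]
(array([ 0.40305841, -0.34346119, -0.45220227]), 22.7583)
24.3333
```

View pics/b.png

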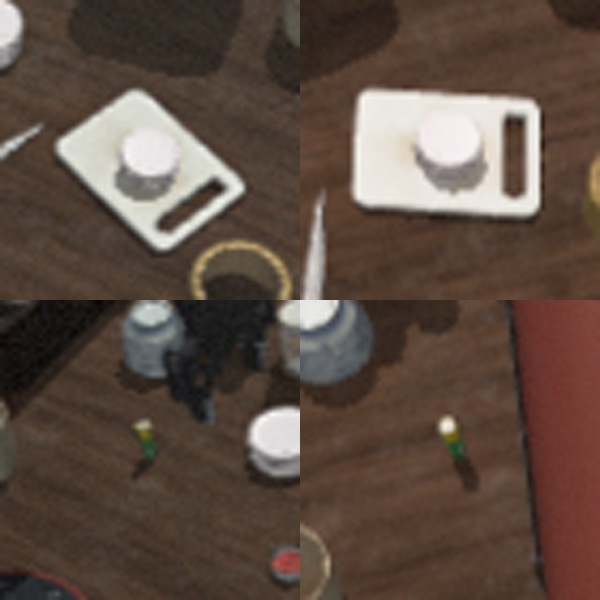

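The cap stands right way up on the white board at crop (150,155) and (448,145), and the battery still stands at (145,440) and (452,440). I correct the camera bias with the touched cap position and locate the battery.

Run:
```python
from h import *
C=np.load("cap.npy");bs=np.array([306.77,160.92])-S.proj(C);bt=np.array([291.45,173.2])-T.proj(C);print(bs,bt)
a,b=cv2.imread("pics/s3.png"),cv2.imread("pics/t3.png")
def fg(im,p,r=11):
    c=im[p[1]-r:p[1]+r,p[0]-r:p[0]+r].astype(float);m=np.median(c.reshape(-1,3),0)
    d=c-m; w=(np.maximum(d[...,1],0)>14).astype(np.uint8)  # brighter green channel than the table
    w=cv2.resize(w*255,None,fx=4,fy=4,interpolation=cv2.INTER_LINEAR)>127
    cs=cv2.findContours(w.astype(np.uint8),0,cv2.CHAIN_APPROX_NONE)[0];q=max(cs,key=cv2.contourArea);R=cv2.minAreaRect(q)
    return (np.array(R[0])+.5)/4-.5+np.array(p)-r,np.array(R[1])/4
ps,ss=fg(a,(234,178));pt,s2=fg(b,(223,247));print(ps,ss,pt,s2)
print(tri(ps,pt),tri(ps-bs,pt-bt))
print(S.plane(ps-bs,.025),T.plane(pt-bt,.025)); print([S.proj(S.plane(ps,.025)+[0,0,d]) for d in(-.025,.025)],[T.proj(T.plane(pt,.025)+[0,0,d]) for d in(-.025,.025)])
print("vis",S.plane(np.array([234,177.9])-bs,.025),T.plane(np.array([223.2,247.3])-bt,.025))
```

```text
[ 0.23025227 -0.64649364] [-0.8948841   0.98261384]
[233.25000095 174.75      ] [4.94974756 4.2426405 ] [222. 245.] [6.75 4.75]
(array([0.45306835, 0.28291995, 0.04091768]), np.float64(0.005566074484107383)) (array([0.45048302, 0.27920024, 0.0445378 ]), np.float64(0.000854349550386283))
[0.46314064 0.2931335  0.025     ] [0.46188481 0.28085353 0.025     ]
[array([234.04846259, 178.25437488]), array([232.43411353, 171.16914494])] [array([223.21931588, 248.07781902]), array([220.75299678, 241.8522921 ])]
vis [0.44833871 0.27718824 0.025     ] [0.45130863 0.27819507 0.025     ]
```

Bias correction brings the views to within 1 mm, with the battery at (0.4503, 0.279).

Run:
```python
from h import *
B=[.4503,.279];r=[180,0,135]
robot.move_pose([*B,.19],r);robot.set_gripper(.06);robot.line_to([*B,.0995],vel=.1)
robot.set_gripper(0);o=robot.observe();print(o["gripper_width"],o["gripper_force"],o["time"])
robot.line_to([*B,.25],vel=.2);o=robot.observe();print(o["gripper_width"],o["gripper_force"],o["time"])
a,b=avg("scene",2),avg("top",2);p=np.array(o["tool_pos"])-[0,0,.08];out=[]
for c,im in((S,a),(T,b)):
    u=np.round(c.proj(p)).astype(int)-25;out.append(cv2.resize(im[u[1]:u[1]+50,u[0]:u[0]+50],(400,400),interpolation=cv2.INTER_CUBIC))
cv2.imwrite("pics/g.png",np.hstack(out))
```

```text
0.014724198978912112 58.45945179462433 27.2417
0.014978472795185504 58.47072422504425 28.1417
```

View pics/g.png

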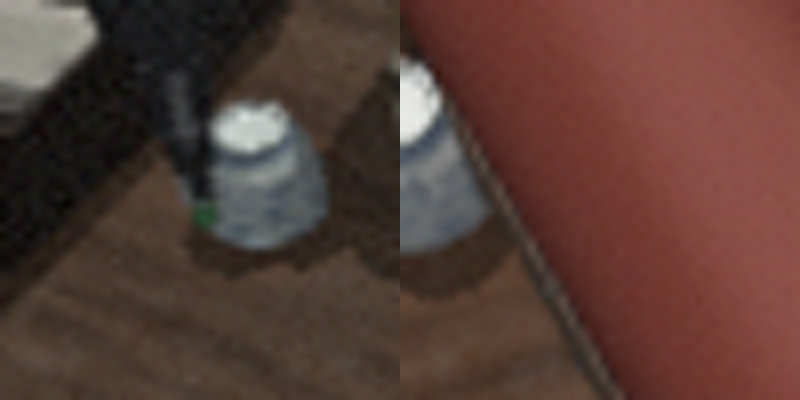

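The battery is gripped (15 mm width, 58 N) and its green end sticks out below the fingers at crop (205,213). Now into the jar.

Run:
```python
from h import *
M=np.load("cap.npy")-.003*AX
robot.move_pose([.46,.03,.30],[180,0,90]);robot.move_pose(M+AX*.15,rpy(-150))
f=st()[1];robot.line_to(M+AX*.105,vel=.12)
g=robot.line_to(M+AX*.0775,vel=.05,guard=6);p,f1,t=st();print(g,(p-M)@AX,f1-f,t,robot.observe()["gripper_width"])
if not g:
    robot.set_gripper(.035);robot.pause(.4);robot.line_to(M+AX*.17,vel=.15);robot.set_gripper(.06)
    robot.move_pose([.40,.10,.32],[180,0,90]);print(robot.observe()["gripper_width"],st()[1:])
    a,b=avg("scene",2),avg("top",2)
    out=[]
    for c,im in((S,a),(T,b)):
        u=np.round(c.proj(M)).astype(int)-25;out.append(cv2.resize(im[u[1]:u[1]+50,u[0]:u[0]+50],(400,400),interpolation=cv2.INTER_CUBIC))
    cv2.imwrite("pics/e.png",np.hstack(out))
```

```text
False 0.07749631189324628 [ 0.25154018 -0.54150111 -0.47455226] 31.2417 0.01473975114678598
0.06014722522917387 (array([-0.44255554, -0.71474567, -1.00488219]), 34.0833)
```

View pics/e.png

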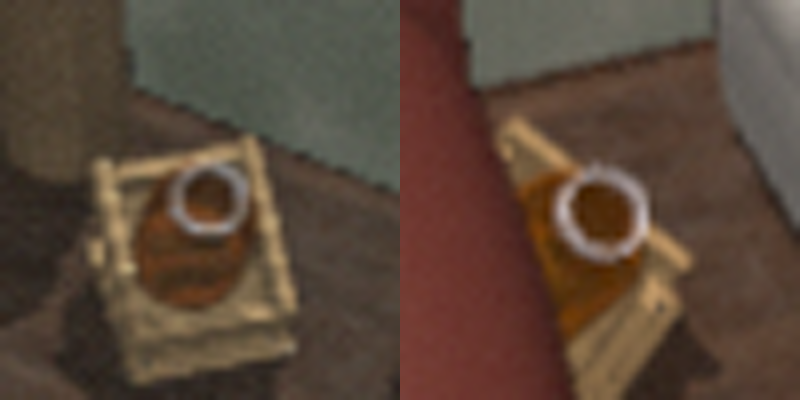

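The mouth at crop (208,198) and (602,212) is open with nothing sticking out or beside it, so the battery has dropped inside. The cap is on the board and the arm is clear.

```bash
python3 -c "
from plant import robot
robot.pause(.3);print(robot.job_done())"
```

```text
the job is handed in; nothing more can be done
None
```

I handed the job in at about 34 s: the cap stands right way up on the white board and the battery is in the amber jar. The hand-in call returned no verdict; the battery's rest inside the jar is inferred from the clear mouth in the last pictures, and nothing else was touched as far as I could see.

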